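Reset the water-filter reminder wheel by clicks

TASK

The filter cartridge has been changed: set its reminder. With a fingertip, flick the blue finned wheel round anticlockwise (seen from above, the way the black arrow shows), clicking it on until the red fin rests in its click at the yellow pointer. Do not let the wheel run on past the pointer, pick nothing up, and leave the things standing around it where they are.

Things in the scene. Friction and masses are not known exactly. Their poses are not given: they have to be found in the camera images.
- unit: Filter reminder: white plate 160 x 150 x 22 mm (x, y, z), screwed down on the fold-down shelf (fixed). Origin: centre of its underside, on the shelf's top, 60 mm above the cupboard floor; z up. The wheel's axis is the vertical through the origin. The yellow pointer lies on the plate toward the unit's -x; a black anticlockwise arrow toward +y.
- wheel (a joint): Blue wheel's angle (rad), grows anticlockwise seen from above. Red fin points to the unit's +x at 0, +y at pi/2, and at the pointer (-x) at pi. Clicks every pi/4: a spring catch pulls it into the nearest click, so a fin pushed over half way (pi/8) jumps to the next; about 2 to 6 N at a fin's end; it does not coast. Starts in the click at 0, pi/4 or pi/2: four, three or two clicks short.
- hub (a point): Wheel: centre of the hub's top, on the axis, 58 mm above the unit's underside. Hub 36 mm across; disc 80 mm across, 36 to 40 mm above the underside; eight radial fins 45 degrees apart (one red, the rest blue), 6 mm thick, out to 54 mm from the axis, 36 to 58 mm above the underside. About 33 mm free between fins at 50 mm from the axis.
- red_fin (a point): Top outer end of the red fin, 54 mm from the wheel's axis, 58 mm above the unit's underside.
- pointer (a point): Tip area of the yellow pointer, 62 mm from the wheel's axis along the unit's -x, 25 mm above its underside; nothing there stands higher than that.
- brush: Bystander, loose: green pipe brush lying on the shelf, 210 mm long along its x, 25 mm thick; origin under its middle.
- spanner: Bystander, loose: steel adjustable spanner lying flat, 180 mm long along its x, 38 mm wide at the head (+x), 13 mm high; origin under its middle.
- tin: Bystander, loose: white washer tin with clamp lid, 72 mm across, 52 mm high; origin at the centre of its underside.
- plunger: Bystander, loose: grey plastic pressure plunger standing on its cup, 90 mm across, 165 mm high; origin at the centre of its underside.
- tape: Bystander, loose: white roll of thread tape lying flat, 54 mm across, 14 mm high; origin at the centre of its underside.
- spindle: Bystander, loose: brass tap spindle standing up, 30 mm across, 48 mm high; origin at the centre of its underside.

How it is judged (in metres and radians):
At the end, for the whole second after the job is handed in: The wheel is at rest in its click with the red fin at the pointer (within 0.12 rad), and every loose thing is within 15 mm of where it started (value of joint wheel between 3.022 and 3.262 rad and velocity of joint wheel between -0.1 and 0.1 rad/s and distance of each of brush, spanner, tin, plunger, tape, spindle from where it was at the start of the episode below 0.015 m); the robot touches nothing.
It fails at once if the wheel is turned more than half a click past the pointer (value of joint wheel above 3.542 rad).
It fails at once if one of the loose things around the wheel is shifted, lifted or knocked over (15 mm or more) (distance of any of brush, spanner, tin, plunger, tape, spindle from where it was at the start of the episode above 0.015 m).
It also fails if it takes over 54 s, if anything falls off the work surface, if the arm or the gripper's body presses on something with over 40 N, if the wrist force passes 120 N, or if a joint passes its speed limit or range.

ROBOT

A 6-joint arm with a two-finger parallel gripper is mounted at the origin on the work surface. World frame = base frame: x ahead of the robot, y to its left, z up, the work surface at z = 0. Lengths are in mm, angles in rad, forces in N, time in s.
With the tool pointing down it reaches from about 250 to 850 mm from the base axis. Payload 12.5 kg.
Tool frame: the origin (TCP) lies at the very end of the fingers, on their centre line; the grasp point (between the pads) lies 19 mm behind it; z points along the fingers, y is the line along which they close (so a half turn about z gives the same grasp; the last joint's range is limited). The gripper opens to 93 mm and grips with 3 to 60 N. Pads are 15 mm wide; open, the fingers measure 128 mm over their backs; the gripper's body (75 mm by 188 mm) begins 65 mm behind the grasp point.
Start: joints at [1.203, 0.351, 1.652, -0, 1.139, -0.085], TCP at [153.443, 528.147, 218.633] pointing down, gripper open.
Joint ranges: [-2.75, 2.75], [-0.79, 2.1], [0.01, 2.65], [-1.57, 4.71], [0.07, 3.14], [-2.87, 2.87]. Speed limits (rad/s): [2.22, 2.22, 2.79, 3.14, 3.14, 3.14].

INTERFACE

Orientations are given as a unit quaternion [x, y, z, w].
In Python, from workcell import * gives the robot as it stands.
- The arm moves only by the tool step_arm, never from a script. Its argument "targets" is a list of rows, each an object with "linear": the shift along the world's x, y, z in m, a list of three; "rotation": the turn, a rotation vector about the world's x, y, z in degrees, a list of three. A call has 1 to 20 rows; each row is the pose to reach, as a shift and turn from the pose commanded when the call began; what a row does not reach only later rows make up. A row lasts 1/10 s, in which the tool goes at most 50 mm and 8.59 degrees, less where a joint would pass 70% of its speed; a pose out of reach is approached as far as the arm can. A call with a gripper value outside its range is refused whole. "claw" is the opening in per cent of the stroke, from 0 (shut) to 100 (fully open), set as the call begins (left out, the last holds). The fingers move at their own pace and stop on an object; "newtons" is the grip in N (left out, the last holds). Time passes only in rows, so rows that repeat a pose let the fingers close. It gives the time, the measured TCP pose, the force, the opening and the grip force at its end, in the units of the state.
- read_state(): the state, without advancing time (a new reading comes with each control period).
- capture(name): name is "scene" or "top"; returns a dict with "img" (480x640x3 uint8, blue, green, red), "range_z" (480x640 float32, mm along the optical axis (not along the pixel's ray), 0 where there is no reading), "K" (3x3 intrinsics, pixels), "D" ([k1, k2, p1, p2, k3] as OpenCV has them; the pictures are not rectified), "R" (3x3) and "t" (3): a world point X has camera coordinates R X + t. Camera axes: x right, y down, z forward; pixel columns grow to the right and rows downward; lengths in mm; the calibration is good to about 2 mm. A picture is of the moment at which its call begins.
- sign_off(): hands the job in; it is judged then, once.
The state is a dict: "time_s": time; "q": joint angles; "qvel": joint speeds; "effort": joint torques, N m; "eef_pos": TCP position; "ee_rot": TCP orientation; "wrist_force": force on the tool from outside, world axes, zero at the start; "torque": the same for the moment, N m; "gripper_width": opening from 0.0 (shut) to 1.0 (fully open); "gripper_force": force on a finger pad.
Only numpy, scipy, OpenCV 4.12 (cv2) and the standard library are available. Lean on these libraries where they do the work, as an engineer would, in place of code of your own. Each camera call takes 0.05 s, during which the arm holds its last target. There are 200 camera calls.

## Working session

There is one attempt and no reset: what is moved stays moved. The work goes in short steps, Python scripts to look and compute and a tool call to move; the robot and the scene stay as the last step left them, time stands still between calls to the robot, and variables do not carry over. Pictures are saved under pics/ and viewed, at most 10 in all, crops included, and the job is handed in when it is done.

Besides the shell and the picture viewer there is one more tool, called after "Call:" as a command line: name --argument value ..., lists and objects as JSON in quotes. step_arm: Moves the arm, as the interface text tells. Its arguments: {"type":"object","properties":{"targets":{"type":"array","items":{"type":"object","properties":{"linear":{"type":"array","items":{"type":"number"}},"rotation":{"type":"array","items":{"type":"number"}}}}},"claw":{"type":"number"},"newtons":{"type":"number"}},"required":["targets"]}

```bash
mkdir -p pics; cat > h.py <<'E'
from workcell import *
import numpy as np, cv2
def px2w(c,uv,z=None):
    """pixels -> world; at world height z (mm) or by range"""
    uv=np.array(uv,float).reshape(-1,2)
    n=cv2.undistortPoints(uv.reshape(-1,1,2),c["K"],np.array(c["D"],float)).reshape(-1,2)
    R=np.array(c["R"]);t=np.array(c["t"]).ravel();o=-R.T@t
    d=np.c_[n,np.ones(len(n))]@R
    if z is None: s=np.array([c["range_z"][int(v),int(u)] for u,v in uv])
    else: s=(z-o[2])/d[:,2]
    return o+d*s[:,None]
E
python3 - <<'E'
from h import *
for n in("top","scene"):
    c=capture(n); cv2.imwrite(f"pics/{n}0.png",c["img"]); np.save(n+"0.npy",c,allow_pickle=True)
s=read_state();print(s["time_s"],s["eef_pos"],s["ee_rot"],s["gripper_width"])
E
```

```text
0.1 [153.34612784 527.88221566 218.16549495] [ 1.40894597e-01  9.90024473e-01 -4.96815330e-04 -9.06822447e-05] 0.9990804831219462
```

View pics/top0.png

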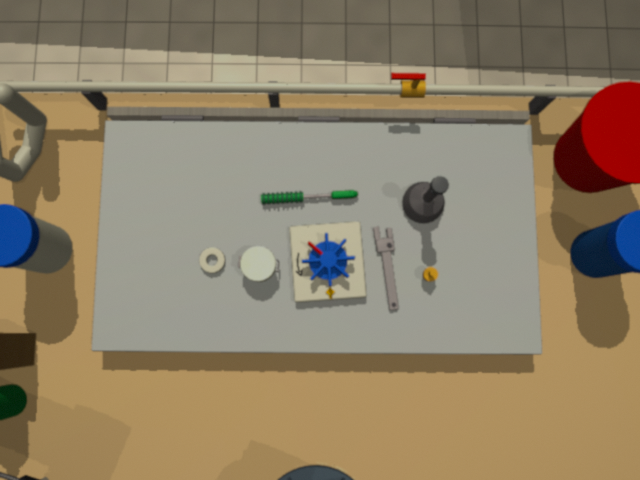

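View pics/scene0.png

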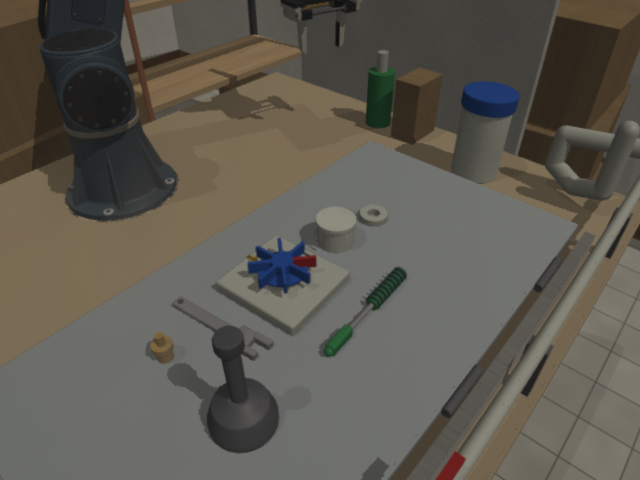

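The top view shows the hub at about (328,261), the pointer at (330,292) toward the robot, and the arrow on the left at (299,263). The red fin points up-left at (315,248), so the wheel is at about pi/4, three clicks short. The tin is at (258,264) and the spanner at (388,268).

```bash
python3 - <<'E'
from h import *
c=np.load("top0.npy",allow_pickle=True).item(); im=c["img"]
hsv=cv2.cvtColor(im,cv2.COLOR_BGR2HSV)
def mask(lo,hi,x0=285,x1=372,y0=215,y1=308):
    m=cv2.inRange(hsv,lo,hi); k=np.zeros_like(m);k[y0:y1,x0:x1]=255; return m&k
b=mask((100,150,60),(130,255,255)); r=mask((0,150,80),(8,255,255))|mask((172,150,80),(180,255,255)); y=mask((18,150,120),(35,255,255))
for n,m,z in(("blue",b,118),("red",r,118),("yel",y,85)):
    p=np.argwhere(m)[:,::-1]; w=px2w(c,p,z); print(n,len(p),p.mean(0),w.mean(0).round(1),w.min(0).round(),w.max(0).round())
p=np.argwhere(b|r)[:,::-1]; w=px2w(c,p,118)[:,:2]
cc,rad=cv2.minEnclosingCircle(w.astype(np.float32)); print("circle",cc,rad)
W=px2w(c,p); hi=W[(W[:,2]>108)]; print("range z",np.percentile(W[:,2],[5,50,95]),"hi ctr",hi[:,:2].mean(0), cv2.minEnclosingCircle(hi[:,:2].astype(np.float32)))
# plate
ys,xs=np.mgrid[215:308,280:375]; q=np.c_[xs.ravel(),ys.ravel()]; Q=px2w(c,q); s=(Q[:,2]>74)&(Q[:,2]<130)&(np.linalg.norm(Q[:,:2]-cc,axis=1)<130)
print("plate",cv2.minAreaRect(Q[s][:,:2].astype(np.float32)))
for n,u in dict(tin=(258,264),spindle=(430,273),spl=(375,230),spb=(393,307),plunger=(438,186),tape=(204,261),brL=(262,198),brR=(356,194),shelf=(340,330)).items(): print(n,px2w(c,[u]).round(0))
big=cv2.resize(im[215:310,240:400],None,fx=5,fy=5,interpolation=cv2.INTER_CUBIC); cv2.imwrite("pics/crop.png",big)
E
```

```text
blue 1126 [328.3285968  260.69893428] [545.4 -21.3 118. ] [498. -71. 118.] [600.  30. 118.]
red 40 [314.1  247.55] [571.8   7.6 118. ] [561.  -4. 118.] [583.  20. 118.]
yel 44 [329.70454545 292.04545455] [484.4 -25.6  85. ] [474. -32.  85.] [493. -18.  85.]
circle (548.9924926757812, -19.980796813964844) 51.16046905517578
range z [ 96.81057466 112.90095458 120.11484117] hi ctr [545.83511356 -20.60433447] ((504.7417907714844, -6.418571949005127), 95.5851821899414)
plate ((550.7153930664062, -34.88280487060547), (158.4380340576172, 177.19247436523438), 4.564568519592285)
tin [[538. 121. 112.]]
spindle [[ 523. -228.  108.]]
spl [[ 617. -121.   71.]]
spb [[ 455. -158.   69.]]
plunger [[ 675. -222.  222.]]
tape [[548. 237.  72.]]
brL [[681. 118.  84.]]
brR [[694. -81.  73.]]
shelf [[407. -48.  59.]]
```

View pics/crop.png

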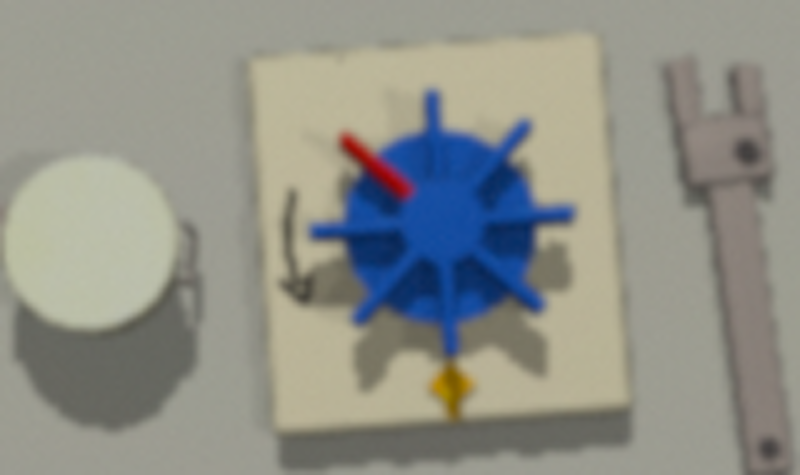

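Centre is about (548,-20.5), unit yaw about 4.5°, and the red fin at 49.7° in the world confirms the click at pi/4. Three flicks are needed. I'll use the closed fingertips on the robot side, pushing toward -y, and withdraw radially after each one.

Call:
step_arm --targets '[{"linear": [0.147, -0.268, 0], "rotation": [0, 0, -35]}, {"linear": [0.293, -0.536, 0], "rotation": [0, 0, -69.3]}, {"linear": [0.293, -0.536, 0], "rotation": [0, 0, -69.3]}, {"linear": [0.293, -0.536, 0], "rotation": [0, 0, -69.3]}, {"linear": [0.293, -0.536, 0], "rotation": [0, 0, -69.3]}, {"linear": [0.293, -0.536, 0], "rotation": [0, 0, -69.3]}, {"linear": [0.293, -0.536, 0], "rotation": [0, 0, -69.3]}, {"linear": [0.293, -0.536, 0], "rotation": [0, 0, -69.3]}, {"linear": [0.293, -0.536, 0], "rotation": [0, 0, -69.3]}, {"linear": [0.293, -0.536, 0], "rotation": [0, 0, -69.3]}, {"linear": [0.293, -0.536, 0], "rotation": [0, 0, -69.3]}, {"linear": [0.293, -0.536, 0], "rotation": [0, 0, -69.3]}, {"linear": [0.293, -0.536, 0], "rotation": [0, 0, -69.3]}, {"linear": [0.293, -0.536, 0], "rotation": [0, 0, -69.3]}, {"linear": [0.293, -0.536, 0], "rotation": [0, 0, -69.3]}, {"linear": [0.293, -0.536, 0], "rotation": [0, 0, -69.3]}, {"linear": [0.293, -0.536, 0], "rotation": [0, 0, -69.3]}, {"linear": [0.293, -0.536, 0], "rotation": [0, 0, -69.3]}, {"linear": [0.293, -0.536, 0], "rotation": [0, 0, -69.3]}, {"linear": [0.293, -0.536, 0], "rotation": [0, 0, -69.3]}]' --claw 0 --newtons 5

```text
time_s: 2.1
eef_pos: [446.4, -7.6, 218.7]
ee_rot: [0.679, 0.734, 0.0, 0.0]
wrist_force: [0.8, 0.4, -0.8]
gripper_width: 0.008
gripper_force: 0.0
```

Call:
step_arm --targets '[{"linear": [0, 0, -0.04]}, {"linear": [0, 0, -0.08]}, {"linear": [0, 0, -0.105]}, {"linear": [0, 0, -0.115]}, {"linear": [0, 0, -0.115]}, {"linear": [0, 0, -0.115]}]'

```text
invalid input
```

```bash
python3 - <<'E'
from h import *
t=capture("top")["img"][200:320,230:410]; s=capture("scene")["img"][180:380,140:420]
a=cv2.resize(t,(780,520)); cv2.imwrite("pics/t1.png",cv2.resize(t,(720,480)));cv2.imwrite("pics/s1.png",cv2.resize(s,None,fx=2.5,fy=2.5))
print(read_state()["eef_pos"])
E
```

```text
[446.41571894  -7.78711211 218.64927667]
```

View pics/s1.png

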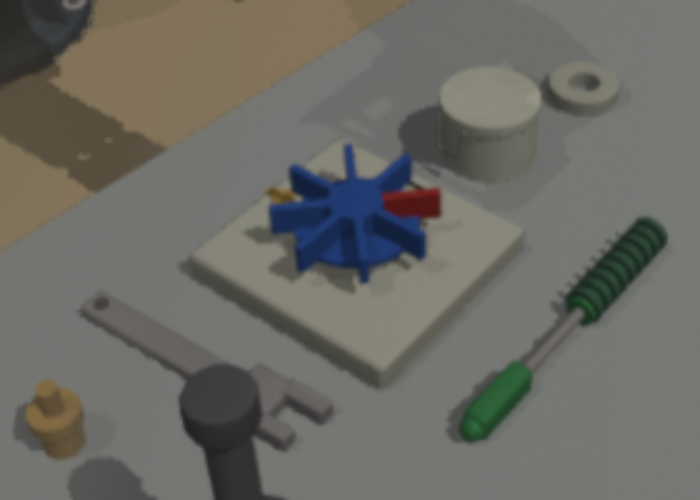

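The rows need a rotation entry, so that move was refused. The picture shows the wheel untouched, with the red fin at (412,204), and the gripper not yet in view.

Call:
step_arm --targets '[{"linear": [0, 0, -0.04], "rotation": [0, 0, 0]}, {"linear": [0, 0, -0.08], "rotation": [0, 0, 0]}, {"linear": [0, 0, -0.105], "rotation": [0, 0, 0]}, {"linear": [0, 0, -0.115], "rotation": [0, 0, 0]}, {"linear": [0, 0, -0.115], "rotation": [0, 0, 0]}, {"linear": [0, 0, -0.115], "rotation": [0, 0, 0]}]'

```text
time_s: 2.8
eef_pos: [447.2, -7.9, 104.6]
ee_rot: [0.679, 0.734, 0.0, 0.001]
wrist_force: [0.1, 0.1, 0.3]
gripper_width: 0.007
gripper_force: 0.0
```

```bash
python3 - <<'E'
from h import *
s=capture("scene")["img"][120:320,140:420]
cv2.imwrite("pics/s2.png",cv2.resize(s,None,fx=2.5,fy=2.5))
print(read_state()["eef_pos"])
E
```

```text
[447.29678953  -7.94547387 104.8628164 ]
```

View pics/s2.png

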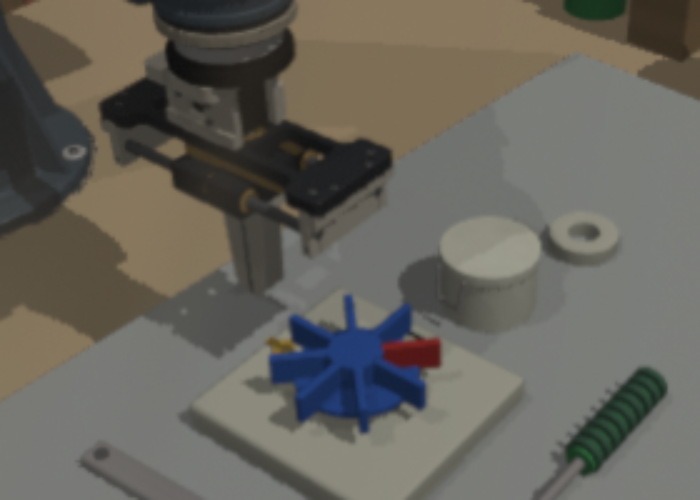

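Tip (260,285) is at fin height, radially outside the wheel and clear of it. First flick, then withdraw.

Call:
step_arm --targets '[{"linear": [0.022, 0.0015, 0], "rotation": [0, 0, 0]}, {"linear": [0.0445, 0.003, 0], "rotation": [0, 0, 0]}, {"linear": [0.0445, 0.003, 0], "rotation": [0, 0, 0]}, {"linear": [0.045, -0.002, 0], "rotation": [0, 0, 0]}, {"linear": [0.045, -0.007, 0], "rotation": [0, 0, 0]}, {"linear": [0.0455, -0.012, 0], "rotation": [0, 0, 0]}, {"linear": [0.046, -0.017, 0], "rotation": [0, 0, 0]}, {"linear": [0.0465, -0.022, 0], "rotation": [0, 0, 0]}, {"linear": [0.0465, -0.027, 0], "rotation": [0, 0, 0]}, {"linear": [0.047, -0.032, 0], "rotation": [0, 0, 0]}, {"linear": [0.0475, -0.037, 0], "rotation": [0, 0, 0]}, {"linear": [0.0475, -0.037, 0], "rotation": [0, 0, 0]}, {"linear": [0.0475, -0.037, 0], "rotation": [0, 0, 0]}, {"linear": [0.025, -0.039, 0], "rotation": [0, 0, 0]}, {"linear": [0.002, -0.0405, 0], "rotation": [0, 0, 0]}, {"linear": [0.002, -0.0405, 0], "rotation": [0, 0, 0]}, {"linear": [0, -0.02, 0], "rotation": [0, 0, 0]}, {"linear": [0, 0, 0], "rotation": [0, 0, 0]}, {"linear": [0, 0, 0], "rotation": [0, 0, 0]}]'

```text
time_s: 4.75
eef_pos: [447.0, -6.4, 103.8]
ee_rot: [0.678, 0.735, 0.0, 0.0]
wrist_force: [-0.3, -1.2, 0.6]
gripper_width: 0.003
gripper_force: 0.0
```

```bash
cat > ang.py <<'E'
from h import *
def ang():
    c=capture("top");hsv=cv2.cvtColor(c["img"],cv2.COLOR_BGR2HSV)
    r=cv2.inRange(hsv,(0,150,80),(8,255,255))|cv2.inRange(hsv,(172,150,80),(180,255,255))
    k=np.zeros_like(r);k[225:300,295:365]=255;p=np.argwhere(r&k)[:,::-1]
    w=px2w(c,p,118).mean(0)[:2]-[548,-20.5]
    print(len(p),w,"unit angle deg",np.degrees(np.arctan2(w[1],w[0]))-4.5)
    return c
if __name__=="__main__":
    ang(); s=capture("scene")["img"][120:320,140:420]
    import sys; cv2.imwrite(f"pics/{sys.argv[1]}.png",cv2.resize(s,None,fx=2.5,fy=2.5)); print(read_state()["eef_pos"])
E
python3 ang.py s3
```

```text
Traceback (most recent call last):
  File "ang.py", line 10, in <module>
    ang(); s=capture("scene")["img"][120:320,140:420]
    ~~~^^
  File "ang.py", line 6, in ang
    w=px2w(c,p,118).mean(0)[:2]-[548,-20.5]
      ~~~~^^^^^^^^^
  File "h.py", line 6, in px2w
    n=cv2.undistortPoints(uv.reshape(-1,1,2),c["K"],np.array(c["D"],float)).reshape(-1,2)
      ~~~~~~~~~~~~~~~~~~~^^^^^^^^^^^^^^^^^^^^^^^^^^^^^^^^^^^^^^^^^^^^^^^^^^
cv2.error: OpenCV(4.12.0) /io/opencv/modules/calib3d/src/undistort.dispatch.cpp:347: error: (-215:Assertion failed) CV_IS_MAT(_src) && CV_IS_MAT(_dst) && (_src->rows == 1 || _src->cols == 1) && (_dst->rows == 1 || _dst->cols == 1) && _src->cols + _src->rows - 1 == _dst->rows + _dst->cols - 1 && (CV_MAT_TYPE(_src->type) == CV_32FC2 || CV_MAT_TYPE(_src->type) == CV_64FC2) && (CV_MAT_TYPE(_dst->type) == CV_32FC2 || CV_MAT_TYPE(_dst->type) == CV_64FC2) in function 'cvUndistortPointsInternal'
```

The wheel is hidden from the top camera by the gripper, so I'll use the scene camera instead.

```bash
sed -i 's/capture("top")/capture("scene")/; s/k\[225:300,295:365\]/k[225:310,225:340]/' ang.py
python3 ang.py s3
```

```text
115 [ 7.66112395 31.37810699] unit angle deg 71.77937776315848
[446.88115171  -8.12513433 103.66835744]
```

View pics/s3.png

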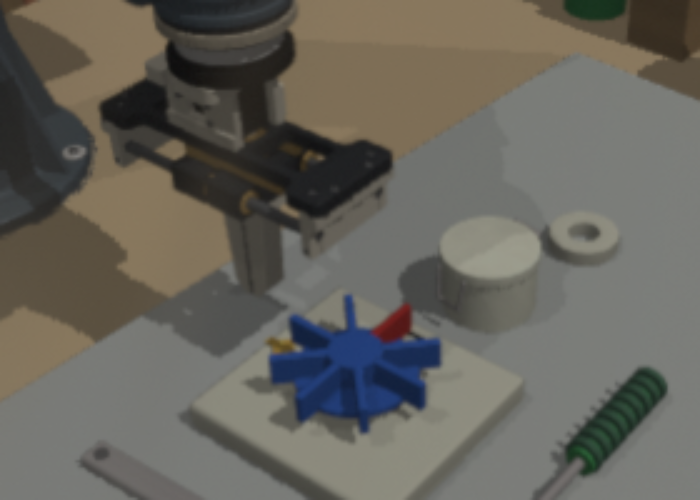

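The red fin is now at (395,325), where its neighbour was, one click on to pi/2 (the side face biases the computed angle). Repeating the flick.

Call:
step_arm --targets '[{"linear": [0.022, 0.0015, 0], "rotation": [0, 0, 0]}, {"linear": [0.0445, 0.003, 0], "rotation": [0, 0, 0]}, {"linear": [0.0445, 0.003, 0], "rotation": [0, 0, 0]}, {"linear": [0.045, -0.002, 0], "rotation": [0, 0, 0]}, {"linear": [0.045, -0.007, 0], "rotation": [0, 0, 0]}, {"linear": [0.0455, -0.012, 0], "rotation": [0, 0, 0]}, {"linear": [0.046, -0.017, 0], "rotation": [0, 0, 0]}, {"linear": [0.0465, -0.022, 0], "rotation": [0, 0, 0]}, {"linear": [0.0465, -0.027, 0], "rotation": [0, 0, 0]}, {"linear": [0.047, -0.032, 0], "rotation": [0, 0, 0]}, {"linear": [0.0475, -0.037, 0], "rotation": [0, 0, 0]}, {"linear": [0.0475, -0.037, 0], "rotation": [0, 0, 0]}, {"linear": [0.0475, -0.037, 0], "rotation": [0, 0, 0]}, {"linear": [0.025, -0.039, 0], "rotation": [0, 0, 0]}, {"linear": [0.002, -0.0405, 0], "rotation": [0, 0, 0]}, {"linear": [0.002, -0.0405, 0], "rotation": [0, 0, 0]}, {"linear": [0, -0.02, 0], "rotation": [0, 0, 0]}, {"linear": [0, 0, 0], "rotation": [0, 0, 0]}, {"linear": [0, 0, 0], "rotation": [0, 0, 0]}]'

```text
time_s: 6.8
eef_pos: [447.0, -6.4, 103.8]
ee_rot: [0.678, 0.735, 0.0, 0.0]
wrist_force: [-0.8, 0.3, 0.7]
gripper_width: 0.006
gripper_force: 0.0
```

```bash
python3 ang.py s4
```

```text
33 [-21.65648915  20.50387684] unit angle deg 132.06600574489175
[446.96998907  -7.80303881 103.70215332]
```

View pics/s4.png

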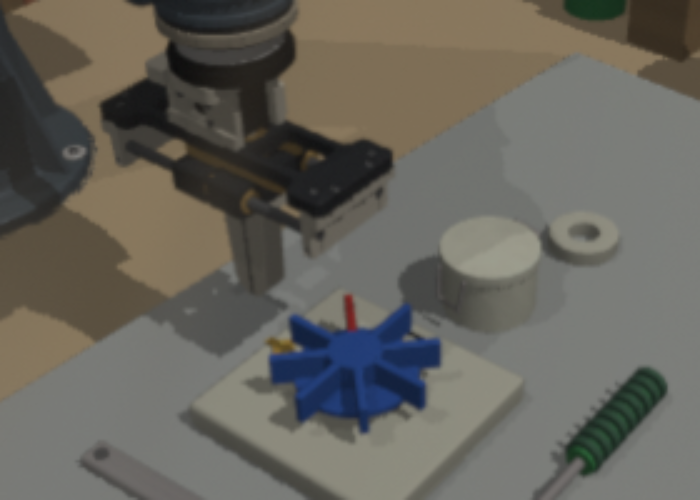

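The red fin is at (350,312), 3pi/4, one click short. Last flick, then I'll lift clear.

Call:
step_arm --targets '[{"linear": [0.022, 0.0015, 0], "rotation": [0, 0, 0]}, {"linear": [0.0445, 0.003, 0], "rotation": [0, 0, 0]}, {"linear": [0.0445, 0.003, 0], "rotation": [0, 0, 0]}, {"linear": [0.045, -0.002, 0], "rotation": [0, 0, 0]}, {"linear": [0.045, -0.007, 0], "rotation": [0, 0, 0]}, {"linear": [0.0455, -0.012, 0], "rotation": [0, 0, 0]}, {"linear": [0.046, -0.017, 0], "rotation": [0, 0, 0]}, {"linear": [0.0465, -0.022, 0], "rotation": [0, 0, 0]}, {"linear": [0.0465, -0.027, 0], "rotation": [0, 0, 0]}, {"linear": [0.047, -0.032, 0], "rotation": [0, 0, 0]}, {"linear": [0.0475, -0.037, 0], "rotation": [0, 0, 0]}, {"linear": [0.0475, -0.037, 0], "rotation": [0, 0, 0]}, {"linear": [0.0475, -0.037, 0], "rotation": [0, 0, 0]}, {"linear": [0.025, -0.039, 0], "rotation": [0, 0, 0]}, {"linear": [0.002, -0.0405, 0], "rotation": [0, 0, 0]}, {"linear": [0.0, -0.0405, 0.02], "rotation": [0, 0, 0]}, {"linear": [-0.03, -0.04, 0.06], "rotation": [0, 0, 0]}, {"linear": [-0.06, -0.04, 0.1], "rotation": [0, 0, 0]}, {"linear": [-0.06, -0.04, 0.1], "rotation": [0, 0, 0]}, {"linear": [-0.06, -0.04, 0.1], "rotation": [0, 0, 0]}]'

```text
time_s: 8.9
eef_pos: [386.7, -47.8, 204.3]
ee_rot: [0.679, 0.734, 0.001, 0.001]
wrist_force: [-0.4, -0.1, -0.5]
gripper_width: -0.0
gripper_force: 0.0
```

```bash
python3 ang.py s5
```

```text
40 [-30.03220599  -5.23702045] unit angle deg -174.60821783990713
[386.51615382 -47.71245029 202.72398397]
```

View pics/s5.png

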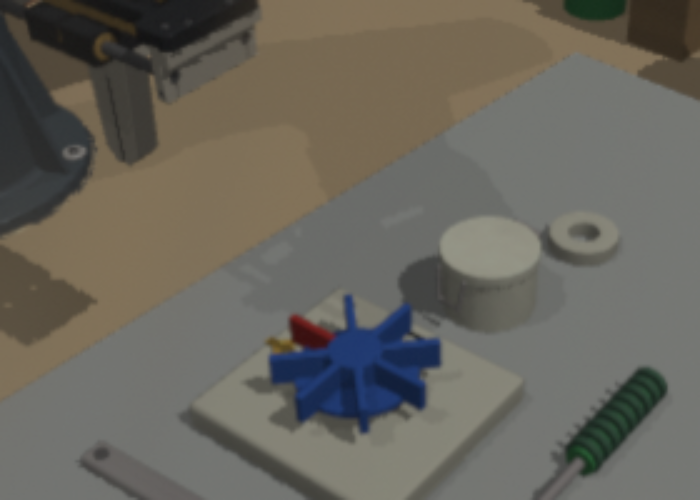

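The red fin is at (310,330), right over the yellow pointer at (282,345). The fins sit in the same places as in the first picture, and the bystanders in view haven't moved. The arm is clear, so I'm handing in.

```bash
python3 -c "
from workcell import *
print(sign_off())"
```

```text
the job is handed in; nothing more can be done
None
```

The wheel was flicked on three clicks, the last picture shows the red fin resting at the yellow pointer with the bystanders in view unmoved and the arm clear, and the job is handed in (no verdict was returned).

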